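Swap the cartridge of a countertop water filter

TASK

Change the water filter's cartridge. Press the used cartridge down until its push-push catch lets go and it has risen by itself, lift it out and stand it upright on the saucer; then put the fresh cartridge into the bay and press it down until the catch holds it down. Press only as far as the rubbery stop you feel, never harder than 20 N, and do not disturb the things standing around.

Things in the scene. Friction and masses are not known exactly. Their poses are not given: they have to be found in the camera images.
- filter_unit: Fixed white box-shaped water filter unit on the work surface, 124 (x) x 104 (y) x 110 mm high, turned about z only; short steel spout on its front (-x side, 33 mm out, 58 to 86 mm high). Origin: centre of its underside. Its flat top has one rectangular bay, open upward, with a spring sled inside on which a cartridge stands, and a push-push catch that holds the sled down.
- bay_mouth (a point): Centre of the bay's mouth, level with the unit's flat top (110 mm up), 22 mm in front of the unit's middle; axes as filter_unit. Bay 43 (x) x 31 (y) mm, with a 45 degree lead-in 4 mm wide all round. A cartridge goes 40.5 mm in before it meets the raised sled.
- raised_top (a point): Where the top of a cartridge standing on the raised sled is: 49.5 mm above the bay's mouth. The sled pushes a hand on the cartridge back with about 3 N here and 5 to 8 N at the caught height and below. A press changes the catch from raised to caught, the next from caught to raised.
- caught_top (a point): Where the top of a caught cartridge is: 30 mm above the bay's mouth. To work the catch, either way, press 7 to 25 mm below this point (unseen, differs from unit to unit), then let it rise freely. About 1.5 mm past the needed depth a rubber buffer is felt, 10 N per mm more: stop at 10 to 15 N in all. Pressed less deep, nothing changes.
- used_centre (a point): Centre (45 mm above the underside) of the used cartridge, caught in the bay at the start. Grey upright block 40 (x) x 28 (y) x 90 mm, 0.1 to 0.2 kg; top 30 x 20 mm raised 2 mm; foot stepped in 3 mm all round over the lowest 5 mm; ribs on the upper half of its y faces (28 mm apart), where it is gripped. z up; in the bay its x, y lie along the bay's (a half turn is the same).
- fresh_centre (a point): Centre (45 mm above the underside) of the fresh cartridge, the same in every way as the used one, standing upright alone on the work surface to the left or right of the filter unit.
- saucer: White saucer, 190 mm across, 19 mm high at its rim, lying on the work surface on the other side of the unit from the fresh cartridge. Origin: centre of its underside; a cartridge at its middle stands about 9 mm above that.
- drinking_glass: Drinking glass, 66 mm wide, 118 mm high, on the wooden board behind the unit, bystander. Origin: centre of its underside.
- kitchen_timer: Round kitchen timer, 60 mm wide, 41 mm high, on the wooden board behind the unit, bystander. Origin: centre of its underside.
- red_mug: Mug with handle, 84 x 119 x 95 mm, far left, bystander. Origin: centre of its underside.
- fruit_tin: Food tin, 76 mm wide, 58 mm high, far right, bystander. Origin: centre of its underside.
Things that resemble listed ones, but are neither listed nor needed, are in the scene too. Leave any orange or pink look-alike of the part that bears used_centre alone.

How it is judged (in metres and radians):
On the way, in this order (a step that is already met when the one before it is completed fails the run):
1. the used cartridge, in the bay and untouched by the robot, has risen by itself: its centre is within 4 mm of its raised height (z of used_centre in the frame of bay_mouth between 0.0005 and 0.0085 m and horizontal distance between used_centre and bay_mouth below 0.006 m and contact force between used and the arm below 0.3 N and contact force between used and the fingers below 0.3 N), for 0.2 s.
2. the used cartridge stands upright on the saucer, let go (horizontal distance between used_centre and saucer below 0.06 m and z of used_centre in the frame of saucer below 0.065 m and angle between used_centre's own z axis and vertical below 0.2 rad and contact force between used and the fingers below 0.3 N and contact force between used and saucer above 0.3 N), for 0.2 s.
At the end, for the whole second after the job is handed in: The fresh cartridge is in the bay, held down by the catch (its centre 10 to 19 mm below the mouth, within 6 mm of the bay's axis), and the used cartridge stands upright (within 0.2 rad) on the saucer, its axis within 60 mm of the saucer's middle (z of fresh_centre in the frame of bay_mouth between -0.019 and -0.01 m and horizontal distance between fresh_centre and bay_mouth below 0.006 m and horizontal distance between used_centre and saucer below 0.06 m and z of used_centre in the frame of saucer below 0.065 m and angle between used_centre's own z axis and vertical below 0.2 rad); the robot touches nothing.
It fails at once if a cartridge pressed against the filter unit with more than 20 N (contact force between any of used, fresh and filter_unit above 20 N).
It fails at once if the robot pressed on the filter unit with more than 20 N (contact force between any of the fingers, the arm and filter_unit above 20 N).
It fails at once if a bystander moved by more than 30 mm (distance of any of drinking_glass, kitchen_timer, red_mug, fruit_tin from where it was at the start of the episode above 0.03 m).
It also fails if it takes over 72 s, if anything falls off the work surface, if the arm or the gripper's body presses on something with over 40 N, if the wrist force passes 120 N, or if a joint passes its speed limit or range.

ROBOT

A 6-joint arm with a two-finger parallel gripper is mounted at the origin on a cart in front of the work surface, level with it; the furniture and walls round the work are solid. World frame = base frame: x ahead of the robot, y to its left, z up, the work surface at z = 0. Lengths are in mm, angles in rad, forces in N, time in s.
With the tool pointing down it reaches from about 150 to 775 mm from the base axis. Payload 6.1 kg.
Tool frame: the origin (TCP) lies at the centre of the arm's flange, where the gripper is bolted on; the fingertips stand 173 mm ahead of it and the grasp point (between the pads) lies 155 mm ahead of it; z points along the fingers, y is the direction in which the jaws open and shut (so a half turn about z gives the same grasp; the last joint's range is limited). The gripper opens to 85 mm and grips with 20 to 120 N. Pads are 22 mm wide; open, the fingers measure 114 mm over their backs; the gripper's body (76 mm by 85 mm) begins 54 mm behind the grasp point. The pads swing forward as they close: fully open they stand 13 mm farther back than shut.
Start: joints at [-1.346, 0.126, -0.04, 1.405, 0, 1.571], TCP at [117.023, -511.776, 404.695] pointing down, gripper open.
Joint ranges: [-2.72, 2.72], [-0.95, 1.95], [-1.27, 1.35], [-1.78, 2.02], [-1.46, 1.47], [-3.14, 3.14]. Speed limits (rad/s): [2.39, 2.39, 3.01, 3.14, 3.14, 3.14].

INTERFACE

Orientations are given as a rotation vector (axis times angle).
In Python, from plant import manip gives the robot as it stands. The module is installed in compiled form; this text tells all that it offers.
- The arm moves only by the tool step_arm, never from a script. Its argument "targets" is a list of rows, each an object of numbers: "dx", "dy", "dz": the shift along the world's x, y, z in cm; "turn": the turn about the world's z in degrees. A call has 1 to 8 rows; each row is the pose to reach, as a shift and turn from the pose commanded when the call began; what a row does not reach only later rows make up. A row lasts 1/8 s, in which the tool goes at most 62.5 mm and 10.7 degrees, less where a joint would pass 70% of its speed; a pose out of reach is approached as far as the arm can. A call with a gripper value outside its range is refused whole. "grip" is the gripper's target within -1 to 1 (fully open at 1, half-way at 0, shut at -1), set as the call begins (left out, the last holds). The fingers move at their own pace and stop on an object; "newtons" is the grip in N (left out, the last holds). Time passes only in rows, so rows that repeat a pose let the fingers close. It gives the time, the measured TCP pose, the force and the opening at its end, in the units of the state.
- manip.read_state(): the state, without advancing time (a new reading comes with each control period).
- manip.get_image(name): name is "side" or "top"; returns a dict with "image" (384x512x3 uint8, red, green, blue), "z_map" (384x512 float32, mm along the optical axis (not along the pixel's ray), 0 where there is no reading), "camera_matrix" (3x3 intrinsics, pixels), "distortion" ([k1, k2, p1, p2, k3] as OpenCV has them; the pictures are not rectified), "R" (3x3) and "t" (3): a world point X has camera coordinates R X + t. Camera axes: x right, y down, z forward; pixel columns grow to the right and rows downward; lengths in mm; the calibration is good to about 2 mm. A picture is of the moment at which its call begins.
- manip.job_done(): hands the job in, once; it reports no verdict.
The state is a dict: "time_s": time; "joint_positions": joint angles; "qvel": joint speeds; "joint_torque": joint torques, N m; "position": TCP position; "tcp_rot": TCP orientation; "contact_force": force on the tool from outside, world axes, zero at the start; "ft_torque": the same for the moment, N m; "grip_width": finger opening in mm.
Only numpy, scipy, OpenCV 4.12 (cv2) and the standard library are available. Lean on these libraries where they do the work, as an engineer would, in place of code of your own. Each camera call takes 0.05 s, during which the arm holds its last target. There are 200 camera calls.

## Working session

There is one attempt and no reset: what is moved stays moved. The work goes in short steps, Python scripts to look and compute and a tool call to move; the robot and the scene stay as the last step left them, time stands still between calls to the robot, and variables do not carry over. Pictures are saved under pics/ and viewed, about 8 in all and at most 12, crops included, and the job is handed in when it is done.

Besides the shell and the picture viewer there is one more tool, called after "Request:" by a JSON object that holds its "method" and its "body". step_arm: Moves the arm, as the interface text tells. Its arguments: {"type":"object","properties":{"targets":{"type":"array","items":{"type":"object","properties":{"dx":{"type":"number"},"dy":{"type":"number"},"dz":{"type":"number"},"turn":{"type":"number"}}}},"grip":{"type":"number"},"newtons":{"type":"number"}},"required":["targets"]}

```bash
mkdir -p pics; python3 - <<'E'
from plant import manip
import cv2,numpy as np,pickle
s=manip.read_state();print({k:np.round(v,3) for k,v in s.items()})
d={n:manip.get_image(n) for n in("side","top")}
pickle.dump(d,open('d0.pkl','wb'))
for n in d:
    cv2.imwrite(f'pics/{n}0.png',d[n]['image'][...,::-1])
    R=np.array(d[n]['R']);print(n,-R.T@np.array(d[n]['t']),R.round(2).tolist(),d[n]['camera_matrix'],d[n]['distortion'])
E
```

```text
{'time_s': np.float64(0.0), 'joint_positions': array([-1.346,  0.126, -0.041,  1.405, -0.   ,  1.571]), 'qvel': array([-0.002,  0.   ,  0.001, -0.   , -0.   ,  0.001]), 'joint_torque': array([ 1.0000e-03, -4.3591e+01,  3.5293e+01,  1.7000e-02,  0.0000e+00,
        0.0000e+00]), 'position': array([ 116.991, -511.669,  403.939]), 'tcp_rot': array([-3.12 , -0.352,  0.   ]), 'contact_force': array([-0.014,  0.351, -0.726]), 'ft_torque': array([-0.048, -0.008,  0.015]), 'grip_width': np.float64(85.826)}
side [ 496.49981827 -769.00955915  813.07971878] [[0.99, -0.16, -0.0], [-0.11, -0.66, -0.75], [0.11, 0.74, -0.66]] [[349.39225873   0.         254.95791679]
 [  0.         349.39225873 196.88565141]
 [  0.           0.           1.        ]] [-0.06872753  0.          0.          0.          0.        ]
top [ 235.46104431   -5.0596036  1655.34294278] [[0.07, -1.0, 0.0], [-0.97, -0.07, -0.24], [0.24, 0.01, -0.97]] [[427.4325344    0.         262.37088001]
 [  0.         427.4325344  196.09335957]
 [  0.           0.           1.        ]] [-0.05227758  0.          0.          0.          0.        ]
```

View pics/top0.png

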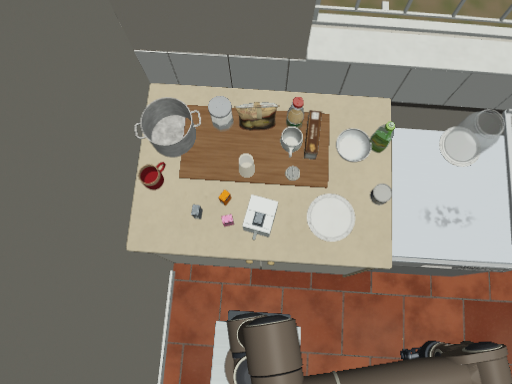

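View pics/side0.png

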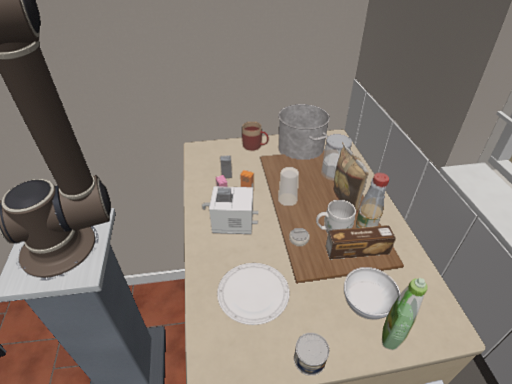

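Top view: unit (261,215), used cartridge (258,219), fresh one (196,211), saucer (330,218), pink (228,220), orange (225,197). The side view agrees: unit (232,210), used (224,195), fresh (226,167), saucer (254,292).

```bash
cat > h.py <<'E'
import cv2,numpy as np
def cloud(d):
    K,D,R,t=[np.array(d[k],float) for k in('camera_matrix','distortion','R','t')]
    h,w=d['z_map'].shape
    uv=np.stack(np.meshgrid(np.arange(w),np.arange(h)),-1).reshape(-1,1,2).astype(float)
    n=cv2.undistortPoints(uv,K,D).reshape(-1,2)
    z=d['z_map'].reshape(-1,1)
    P=np.hstack([n*z,z])
    P=((P-t)@R).reshape(h,w,3); P[d['z_map']==0]=np.nan
    return P
def ray(d,pts,zp):
    K,D,R,t=[np.array(d[k],float) for k in('camera_matrix','distortion','R','t')]
    n=cv2.undistortPoints(np.array(pts,float).reshape(-1,1,2),K,D).reshape(-1,2)
    r=np.hstack([n,np.ones((len(n),1))])@R; c=-R.T@t
    return c+r*((zp-c[2])/r[:,2:])
def rect(xy):
    (c,s,a)=cv2.minAreaRect(np.asarray(xy,np.float32)); return np.round(c,1),np.round(s,1),round(a,1)
def box(P,im,r0,r1,c0,c1,zl,zh,col=None):
    Q=P[r0:r1,c0:c1].reshape(-1,3);C=im[r0:r1,c0:c1].reshape(-1,3).astype(int)
    m=(Q[:,2]>zl)&(Q[:,2]<zh)
    if col: m&=col(C)
    return Q[m],C[m]
E
python3 - <<'E'
import pickle;from h import *
d=pickle.load(open('d0.pkl','rb'))
T=d['top'];S=d['side'];PT=cloud(T);PS=cloud(S)
for n,P,im,u,f,sa in(('top',PT,T['image'],(190,245,238,285),(200,222,186,206),(190,245,300,362)),('side',PS,S['image'],(178,240,195,262),(148,182,215,236),(258,325,210,295))):
    for nm,b,zl,zh in(('unit',u,104,116),('used',u,128,155),('fresh',f,80,100),('sauc',sa,12,30)):
        Q,C=box(P,im,*b,zl,zh)
        if len(Q)>3: print(n,nm,len(Q),rect(Q[:,:2]),'z',np.percentile(Q[:,2],[5,50,95]).round(1),Q.mean(0).round(1),'col',C.mean(0).round())
    for nm,(r,c) in (dict(pink=(219,228),orange=(197,225),timer=(173,293),tumbler=(165,247),sauc=(218,330),table=(230,300)) if n=='top' else dict(pink=(181,222),orange=(176,247),timer=(236,299),cup=(175,289))).items(): print(nm,P[r,c].round())
h=[]
for im,(r0,r1,c0,c1) in((T['image'],(180,250,180,290)),(S['image'],(145,240,195,265))):
    h.append(cv2.resize(im[r0:r1,c0:c1],(400,300 if im is T['image'] else 543),interpolation=cv2.INTER_CUBIC)[:543])
o=np.zeros((543,800,3),np.uint8);o[:300,:400]=h[0];o[:,400:]=h[1]
cv2.imwrite('pics/crop0.png',o[...,::-1])
E
```

```text
top unit 765 (array([544. ,  20.7]), array([104.3, 125.3]), 78.6) z [105.3 110.1 114.7] [545.5  19.9 110.1] col [209. 211. 209.]
top used 89 (array([522.8,  24.6]), array([27.9, 39.7]), 80.0) z [133.3 140.  147.5] [522.1  24.6 140.2] col [137. 145. 148.]
top fresh 84 (array([547.2, 264.1]), array([40.6, 28.5]), 0.1) z [84.2 89.4 95. ] [546.4 263.8  89.3] col [135. 143. 145.]
top sauc 1116 (array([ 568. , -263.2]), array([206.5, 189. ]), 88.5) z [12.5 16.9 24.2] [ 569.5 -253.9   17.4] col [207. 207. 202.]
pink [521. 139.  87.]
orange [603. 157.  90.]
timer [726. -96.  56.]
tumbler [722.  82. 132.]
sauc [ 566. -252.   13.]
table [ 512. -138.    5.]
side unit 818 (array([546.4,  20.5]), array([107.4, 121.4]), 78.5) z [106.9 111.6 113.9] [550.6   9.5 111.3] col [205. 201. 201.]
side used 129 (array([523.7,  24.7]), array([30.5, 40.5]), 77.6) z [129.9 140.3 143.7] [524.   20.6 138.7] col [132. 131. 133.]
side fresh 125 (array([537.4, 205.2]), array([159.8,  38.5]), 79.5) z [83.2 90.8 94.3] [537.1 207.   90.1] col [168. 139. 150.]
side sauc 2134 (array([ 591. , -252.9]), array([229.1, 188.8]), 1.3) z [12.7 17.6 21.1] [ 573.3 -254.    17.3] col [204. 199. 197.]
pink [526. 130.  91.]
orange [612. 147.  87.]
timer [ 728. -110.   50.]
cup [735.  70. 136.]
```

View pics/crop0.png

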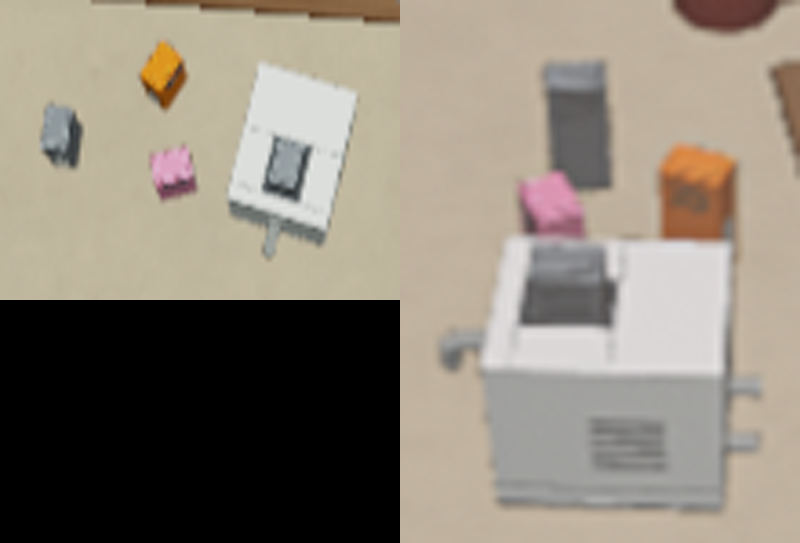

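Bay mouth is at about (523.3, 24.8), with the unit's yaw about -11.4°. The fresh cartridge is at about (547, 264), and the saucer's centre at about (570, -254). I'll shut the gripper and approach.

Request:
{"method": "step_arm", "body": {"targets": [{"dx": 2.5, "dy": 3.4, "turn": 10}, {"dx": 5, "dy": 6.8, "turn": 20}, {"dx": 7.5, "dy": 10.2, "turn": 30}, {"dx": 10, "dy": 13.6, "turn": 40}, {"dx": 12.5, "dy": 17, "turn": 50}, {"dx": 15, "dy": 20.4, "turn": 60}, {"dx": 17.5, "dy": 23.8, "turn": 70}, {"dx": 20, "dy": 27.2, "turn": 80}], "grip": -1, "newtons": 40}}

```text
invalid input
```

```bash
python3 - <<'E'
import pickle;from h import *;from plant import manip
s=manip.read_state();print(s['joint_positions'].round(3) if hasattr(s['joint_positions'],'round') else s['joint_positions'])
d=pickle.load(open('d0.pkl','rb'))
g=lambda C:(C.max(1)-C.min(1)<22)&(C.max(1)<190)
for n,b,zl in(('top',(200,222,186,206),70),('side',(148,182,215,236),85),('side',(148,182,215,236),10)):
    Q,C=box(cloud(d[n]),d[n]['image'],*b,zl,100,g);print(n,len(Q),rect(Q[:,:2]),Q.mean(0).round(1))
# saucer rim by contour ellipse, rays onto z=19
for n,(r0,r1,c0,c1) in(('top',(190,248,300,362)),('side',(258,328,210,297))):
    im=d[n]['image'][r0:r1,c0:c1];m=(cv2.cvtColor(im,cv2.COLOR_RGB2HSV)[...,1]<35).astype(np.uint8)
    c=max(cv2.findContours(m,0,1)[0],key=cv2.contourArea)[:,0]+[c0,r0]
    X=ray(d[n],c,17)[:,:2];print(n,'saucer',cv2.minEnclosingCircle(X.astype(np.float32)),rect(X))
E
```

```text
[-1.346  0.126 -0.041  1.405 -0.     1.571]
top 92 (array([546.8, 264. ]), array([41.5, 28.6]), 0.1) [545.4 263.2  87.9]
side 51 (array([548.3, 263.7]), array([27.2, 36.7]), 83.4) [549.6 260.7  90.5]
side 216 (array([548.6, 262.3]), array([29.8, 37.8]), 83.4) [548.9 254.6  58.9]
top saucer ((569.937255859375, -253.51040649414062), 97.4168930053711) (array([ 570.3, -253.4]), array([189.4, 190.7]), 47.7)
side saucer ((570.5833129882812, -251.82217407226562), 96.8742446899414) (array([ 570. , -253.1]), array([186.9, 191.6]), 81.0)
```

Request:
{"method": "step_arm", "body": {"targets": [{"dx": 2.5, "dy": 3.4, "dz": 0, "turn": 10}, {"dx": 5, "dy": 6.8, "dz": 0, "turn": 20}, {"dx": 7.5, "dy": 10.2, "dz": 0, "turn": 30}, {"dx": 10, "dy": 13.6, "dz": 0, "turn": 40}, {"dx": 12.5, "dy": 17, "dz": 0, "turn": 50}, {"dx": 15, "dy": 20.4, "dz": 0, "turn": 60}, {"dx": 17.5, "dy": 23.8, "dz": 0, "turn": 70}, {"dx": 20, "dy": 27.2, "dz": 0, "turn": 80}], "grip": -1, "newtons": 40}}

```text
time_s: 1.1
position: [317.5, -238.5, 404.5]
tcp_rot: [-2.158, -2.282, -0.0]
contact_force: [0.3, -0.9, -0.1]
grip_width: 0.1
```

```bash
cat > st.py <<'E'
from plant import manip
import numpy as np
s=manip.read_state()
for k in('time_s','joint_positions','position','tcp_rot','contact_force','grip_width'):print(k,np.round(s[k],3))
import cv2
R=cv2.Rodrigues(np.array(s['tcp_rot'],float))[0];print('yaw y',np.degrees(np.arctan2(R[1,1],R[0,1])).round(2),'z',R[:,2].round(4))
E
python3 st.py
```

```text
time_s 1.1
joint_positions [-0.644 -0.115 -0.283  1.404  0.     0.871]
position [ 317.515 -238.511  404.474]
tcp_rot [-2.158 -2.282 -0.   ]
contact_force [ 0.293 -0.893 -0.133]
grip_width 0.057
yaw y 3.2 z [-2.e-04  2.e-04 -1.e+00]
```

Request:
{"method": "step_arm", "body": {"targets": [{"dx": 2.6, "dy": 3.3, "dz": 0, "turn": 9.5}, {"dx": 5.2, "dy": 6.6, "dz": 0, "turn": 19}, {"dx": 7.8, "dy": 9.9, "dz": 0, "turn": 28.5}, {"dx": 10.4, "dy": 13.2, "dz": 0, "turn": 38}, {"dx": 13, "dy": 16.5, "dz": -1, "turn": 47.5}, {"dx": 15.6, "dy": 19.9, "dz": -3, "turn": 57}, {"dx": 18.2, "dy": 23.2, "dz": -5, "turn": 66.5}, {"dx": 20.6, "dy": 26.5, "dz": -7, "turn": 75.7}]}}

```text
time_s: 2.1
position: [523.7, 26.5, 333.7]
tcp_rot: [-0.304, -3.126, 0.0]
contact_force: [0.3, 0.4, 0.1]
grip_width: 0.1
```

Request:
{"method": "step_arm", "body": {"targets": [{"dx": 0, "dy": 0, "dz": -0.5, "turn": 0}, {"dx": 0, "dy": 0, "dz": -1, "turn": 0}, {"dx": 0, "dy": 0, "dz": -1, "turn": 0}]}}

```text
time_s: 2.48
position: [522.5, 24.5, 324.8]
tcp_rot: [-0.315, -3.126, 0.0]
contact_force: [-0.0, 0.3, 0.0]
grip_width: -0.0
```

```bash
python3 st.py
```

```text
time_s 2.475
joint_positions [ 0.047  0.134 -0.205  1.232 -0.     0.248]
position [522.507  24.489 324.809]
tcp_rot [-0.315 -3.126  0.   ]
contact_force [-0.045  0.268  0.02 ]
grip_width -0.045
yaw y 78.48 z [-2.e-04 -2.e-04 -1.e+00]
```

Request:
{"method": "step_arm", "body": {"targets": [{"dx": 0, "dy": 0, "dz": -0.4, "turn": 0}, {"dx": 0, "dy": 0, "dz": -0.8, "turn": 0}, {"dx": 0, "dy": 0, "dz": -1.1, "turn": 0}, {"dx": 0, "dy": 0, "dz": -1.4, "turn": 0}, {"dx": 0, "dy": 0, "dz": -1.6, "turn": 0}, {"dx": 0, "dy": 0, "dz": -1.6, "turn": 0}]}}

```text
time_s: 3.22
position: [523.0, 25.2, 308.9]
tcp_rot: [0.313, 3.126, -0.0]
contact_force: [-1.3, -0.1, 5.1]
grip_width: -0.2
```

Contact gives 5 N, 4 mm below the caught height, as expected. I'll continue in small steps.

Request:
{"method": "step_arm", "body": {"targets": [{"dx": 0, "dy": 0, "dz": -0.1, "turn": 0}, {"dx": 0, "dy": 0, "dz": -0.2, "turn": 0}, {"dx": 0, "dy": 0, "dz": -0.3, "turn": 0}, {"dx": 0, "dy": 0, "dz": -0.3, "turn": 0}]}}

```text
time_s: 3.72
position: [523.0, 25.2, 305.9]
tcp_rot: [0.312, 3.126, -0.0]
contact_force: [-1.7, 0.3, 5.3]
grip_width: -0.1
```

Request:
{"method": "step_arm", "body": {"targets": [{"dx": 0, "dy": 0, "dz": -0.1, "turn": 0}, {"dx": 0, "dy": 0, "dz": -0.1, "turn": 0}]}}

```text
time_s: 3.98
position: [523.1, 25.2, 305.0]
tcp_rot: [0.313, 3.126, -0.0]
contact_force: [-1.0, -0.5, 5.2]
grip_width: 0.1
```

Request:
{"method": "step_arm", "body": {"targets": [{"dx": 0, "dy": 0, "dz": -0.05, "turn": 0}, {"dx": 0, "dy": 0, "dz": -0.05, "turn": 0}]}}

```text
time_s: 4.22
position: [523.1, 25.2, 304.5]
tcp_rot: [0.313, 3.126, -0.0]
contact_force: [-1.4, -0.3, 4.9]
grip_width: -0.3
```

Request:
{"method": "step_arm", "body": {"targets": [{"dx": 0, "dy": 0, "dz": -0.05, "turn": 0}, {"dx": 0, "dy": 0, "dz": -0.1, "turn": 0}, {"dx": 0, "dy": 0, "dz": -0.1, "turn": 0}]}}

```text
time_s: 4.6
position: [523.1, 25.3, 303.5]
tcp_rot: [0.312, 3.126, 0.0]
contact_force: [-1.7, -0.3, 5.6]
grip_width: -0.2
```

Request:
{"method": "step_arm", "body": {"targets": [{"dx": 0, "dy": 0, "dz": -0.05, "turn": 0}, {"dx": 0, "dy": 0, "dz": -0.1, "turn": 0}, {"dx": 0, "dy": 0, "dz": -0.1, "turn": 0}]}}

```text
time_s: 4.97
position: [523.1, 25.3, 302.5]
tcp_rot: [0.312, 3.125, 0.0]
contact_force: [-1.5, -1.4, 6.1]
grip_width: 0.1
```

Request:
{"method": "step_arm", "body": {"targets": [{"dx": 0, "dy": 0, "dz": -0.05, "turn": 0}, {"dx": 0, "dy": 0, "dz": -0.1, "turn": 0}, {"dx": 0, "dy": 0, "dz": -0.1, "turn": 0}]}}

```text
time_s: 5.35
position: [523.1, 25.3, 301.5]
tcp_rot: [0.312, 3.126, 0.0]
contact_force: [-2.0, -0.3, 5.9]
grip_width: -0.0
```

Request:
{"method": "step_arm", "body": {"targets": [{"dx": 0, "dy": 0, "dz": -0.05, "turn": 0}, {"dx": 0, "dy": 0, "dz": -0.1, "turn": 0}, {"dx": 0, "dy": 0, "dz": -0.1, "turn": 0}]}}

```text
time_s: 5.72
position: [523.1, 25.3, 300.6]
tcp_rot: [0.312, 3.125, 0.0]
contact_force: [-2.5, -0.6, 5.8]
grip_width: 0.1
```

Request:
{"method": "step_arm", "body": {"targets": [{"dx": 0, "dy": 0, "dz": -0.05, "turn": 0}, {"dx": 0, "dy": 0, "dz": -0.1, "turn": 0}, {"dx": 0, "dy": 0, "dz": -0.1, "turn": 0}]}}

```text
time_s: 6.1
position: [523.1, 25.2, 299.6]
tcp_rot: [0.312, 3.125, -0.0]
contact_force: [-0.9, -0.1, 6.5]
grip_width: -0.1
```

Request:
{"method": "step_arm", "body": {"targets": [{"dx": 0, "dy": 0, "dz": -0.05, "turn": 0}, {"dx": 0, "dy": 0, "dz": -0.1, "turn": 0}, {"dx": 0, "dy": 0, "dz": -0.1, "turn": 0}]}}

```text
time_s: 6.48
position: [523.1, 25.2, 298.6]
tcp_rot: [0.312, 3.125, 0.0]
contact_force: [-1.4, 0.5, 7.0]
grip_width: 0.1
```

Request:
{"method": "step_arm", "body": {"targets": [{"dx": 0, "dy": 0, "dz": -0.05, "turn": 0}, {"dx": 0, "dy": 0, "dz": -0.1, "turn": 0}, {"dx": 0, "dy": 0, "dz": -0.1, "turn": 0}]}}

```text
time_s: 6.85
position: [523.1, 25.2, 297.7]
tcp_rot: [0.312, 3.125, 0.0]
contact_force: [-1.3, 0.1, 6.6]
grip_width: -0.3
```

Request:
{"method": "step_arm", "body": {"targets": [{"dx": 0, "dy": 0, "dz": -0.05, "turn": 0}, {"dx": 0, "dy": 0, "dz": -0.1, "turn": 0}, {"dx": 0, "dy": 0, "dz": -0.1, "turn": 0}]}}

```text
time_s: 7.22
position: [523.1, 25.2, 296.6]
tcp_rot: [0.312, 3.125, 0.0]
contact_force: [-2.5, -1.1, 5.6]
grip_width: 0.0
```

Request:
{"method": "step_arm", "body": {"targets": [{"dx": 0, "dy": 0, "dz": -0.05, "turn": 0}, {"dx": 0, "dy": 0, "dz": -0.1, "turn": 0}, {"dx": 0, "dy": 0, "dz": -0.1, "turn": 0}]}}

```text
time_s: 7.6
position: [523.1, 25.3, 295.7]
tcp_rot: [0.312, 3.125, 0.0]
contact_force: [-0.9, -0.3, 6.3]
grip_width: -0.2
```

Request:
{"method": "step_arm", "body": {"targets": [{"dx": 0, "dy": 0, "dz": -0.05, "turn": 0}, {"dx": 0, "dy": 0, "dz": -0.1, "turn": 0}, {"dx": 0, "dy": 0, "dz": -0.1, "turn": 0}]}}

```text
time_s: 7.98
position: [523.1, 25.2, 294.7]
tcp_rot: [0.312, 3.125, 0.0]
contact_force: [-1.0, -0.2, 6.0]
grip_width: -0.1
```

Request:
{"method": "step_arm", "body": {"targets": [{"dx": 0, "dy": 0, "dz": -0.05, "turn": 0}, {"dx": 0, "dy": 0, "dz": -0.1, "turn": 0}, {"dx": 0, "dy": 0, "dz": -0.1, "turn": 0}]}}

```text
time_s: 8.35
position: [523.2, 25.3, 294.3]
tcp_rot: [0.312, 3.125, 0.0]
contact_force: [-3.5, -0.5, 9.9]
grip_width: 0.1
```

Request:
{"method": "step_arm", "body": {"targets": [{"dx": 0, "dy": 0, "dz": -0.04, "turn": 0}, {"dx": 0, "dy": 0, "dz": -0.04, "turn": 0}]}}

```text
time_s: 8.6
position: [523.2, 25.3, 294.0]
tcp_rot: [0.312, 3.124, 0.001]
contact_force: [-2.0, -0.2, 10.9]
grip_width: -0.0
```

The rubber stop is at TCP z ≈ 294. I'll rise clear, open the gripper and look.

Request:
{"method": "step_arm", "body": {"targets": [{"dx": 0, "dy": 0, "dz": 0.5, "turn": 0}, {"dx": 0, "dy": 0, "dz": 1.5, "turn": 0}, {"dx": 0, "dy": 0, "dz": 3, "turn": 0}, {"dx": 0, "dy": 0, "dz": 5, "turn": 0}, {"dx": 0, "dy": 0, "dz": 7, "turn": 0}, {"dx": 0, "dy": 0, "dz": 8.5, "turn": 0}]}}

```text
time_s: 9.35
position: [523.2, 25.3, 379.1]
tcp_rot: [0.312, 3.125, 0.0]
contact_force: [-0.3, -0.4, -0.6]
grip_width: 0.2
```

Request:
{"method": "step_arm", "body": {"targets": [{"dx": 0, "dy": 0, "dz": 0, "turn": 0}, {"dx": 0, "dy": 0, "dz": 0, "turn": 0}, {"dx": 0, "dy": 0, "dz": 0, "turn": 0}, {"dx": 0, "dy": 0, "dz": 0, "turn": 0}], "grip": 0.5}}

```text
time_s: 9.85
position: [522.9, 25.2, 377.2]
tcp_rot: [-0.312, -3.125, 0.0]
contact_force: [-0.3, -1.1, -0.3]
grip_width: 64.1
```

```bash
cat > look.py <<'E'
import sys;from h import *;from plant import manip
d=manip.get_image('side');P=cloud(d)
r0,r1,c0,c1=map(int,sys.argv[2:6])
cv2.imwrite(f'pics/{sys.argv[1]}.png',cv2.resize(d['image'][r0:r1,c0:c1],None,fx=5,fy=5,interpolation=2)[...,::-1])
import pickle;pickle.dump(d,open('ds.pkl','wb'))
g=lambda C:(C.max(1)-C.min(1)<22)&(C.max(1)<180)&(C.max(1)>95)
Q,C=box(P,d['image'],r0,r1,c0,c1,128,170,g)
Q=Q[np.hypot(Q[:,0]-523,Q[:,1]-25)<35];print(len(Q),rect(Q[:,:2]),np.percentile(Q[:,2],[50,80,90,95,100]).round(1))
E
python3 look.py s1 140 245 180 300; python3 st.py
```

```text
148 (array([524.6,  22.8]), array([31.2, 37.5]), 80.2) [157.8 161.  162.  162.5 163.2]
time_s 9.9
joint_positions [ 0.048  0.125 -0.101  1.346 -0.     0.248]
position [522.944  25.23  377.34 ]
tcp_rot [-0.312 -3.125  0.   ]
contact_force [-0.173 -1.086  0.298]
grip_width 63.817
yaw y 78.58 z [-8.e-04 -1.e-04 -1.e+00]
```

View pics/s1.png

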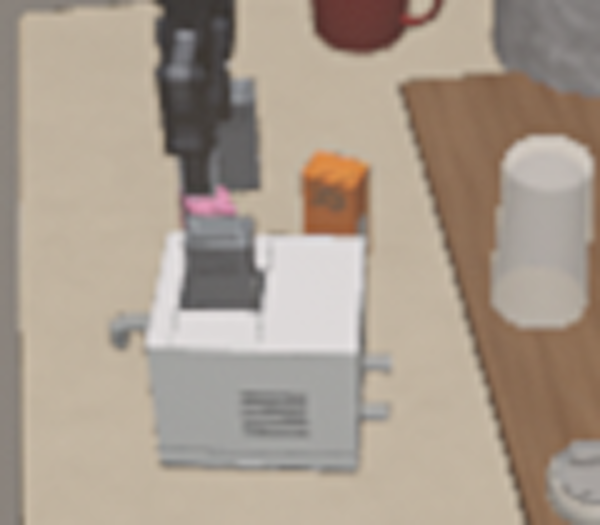

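Risen: the top is at about 160 mm. In the crop it stands at (222,235), clearly higher than before. Now I'll grasp it.

Request:
{"method": "step_arm", "body": {"targets": [{"dx": 0, "dy": 0, "dz": -1.5, "turn": 0}, {"dx": 0, "dy": 0, "dz": -3.5, "turn": 0}, {"dx": 0, "dy": 0, "dz": -5.5, "turn": 0}, {"dx": 0, "dy": 0, "dz": -7, "turn": 0}, {"dx": 0, "dy": 0, "dz": -8, "turn": 0}, {"dx": 0, "dy": 0, "dz": -8.5, "turn": 0}, {"dx": 0, "dy": 0, "dz": -8.5, "turn": 0}]}}

```text
time_s: 10.78
position: [523.1, 25.2, 292.8]
tcp_rot: [-0.313, -3.126, -0.0]
contact_force: [-0.8, 0.8, 0.0]
grip_width: 63.9
```

Request:
{"method": "step_arm", "body": {"targets": [{"dx": 0, "dy": 0, "dz": 0, "turn": 0}, {"dx": 0, "dy": 0, "dz": 0, "turn": 0}, {"dx": 0, "dy": 0, "dz": 0, "turn": 0}, {"dx": 0, "dy": 0, "dz": 0, "turn": 0}, {"dx": 0, "dy": 0, "dz": 0, "turn": 0}], "grip": -1, "newtons": 30}}

```text
time_s: 11.4
position: [523.2, 25.2, 293.1]
tcp_rot: [0.313, 3.125, 0.0]
contact_force: [-0.0, 0.6, 2.3]
grip_width: 27.8
```

Request:
{"method": "step_arm", "body": {"targets": [{"dx": 0, "dy": 0, "dz": 0.5, "turn": 0}, {"dx": 0, "dy": 0, "dz": 1.5, "turn": 0}, {"dx": 0, "dy": 0, "dz": 3, "turn": 0}, {"dx": 0, "dy": 0, "dz": 4.5, "turn": 0}, {"dx": 0, "dy": 0, "dz": 6, "turn": 0}, {"dx": 0, "dy": 0, "dz": 7, "turn": 0}, {"dx": 0, "dy": 0, "dz": 7, "turn": 0}]}}

```text
time_s: 12.28
position: [523.3, 25.2, 363.8]
tcp_rot: [0.312, 3.124, 0.0]
contact_force: [-0.2, -0.3, -1.5]
grip_width: 27.6
```

Request:
{"method": "step_arm", "body": {"targets": [{"dx": 0.4, "dy": -2.5, "dz": 0, "turn": 0}, {"dx": 1, "dy": -6, "dz": 0, "turn": 0}, {"dx": 1.7, "dy": -10, "dz": 0, "turn": 0}, {"dx": 2.4, "dy": -14, "dz": 0, "turn": 0}, {"dx": 3, "dy": -18, "dz": 0, "turn": 0}, {"dx": 3.8, "dy": -22, "dz": 0, "turn": 0}, {"dx": 4.4, "dy": -25.5, "dz": -1, "turn": 0}, {"dx": 4.7, "dy": -27.9, "dz": -3, "turn": 0}]}}

```text
time_s: 13.28
position: [570.3, -255.4, 332.0]
tcp_rot: [0.314, 3.125, -0.0]
contact_force: [0.2, -0.2, -2.5]
grip_width: 27.6
```

Request:
{"method": "step_arm", "body": {"targets": [{"dx": 0, "dy": 0, "dz": -2.5, "turn": 0}, {"dx": 0, "dy": 0, "dz": -5, "turn": 0}, {"dx": 0, "dy": 0, "dz": -7, "turn": 0}, {"dx": 0, "dy": 0, "dz": -8.5, "turn": 0}, {"dx": 0, "dy": 0, "dz": -9.2, "turn": 0}, {"dx": 0, "dy": 0, "dz": -9.5, "turn": 0}, {"dx": 0, "dy": 0, "dz": -9.5, "turn": 0}]}}

```text
time_s: 14.15
position: [570.2, -253.8, 238.2]
tcp_rot: [0.312, 3.125, -0.0]
contact_force: [-0.1, 1.3, -1.0]
grip_width: 27.7
```

Holding about 1.7 N of weight, with the underside about 6 mm above the saucer floor. I'll lower it until contact.

Request:
{"method": "step_arm", "body": {"targets": [{"dx": 0, "dy": 0, "dz": -0.2, "turn": 0}, {"dx": 0, "dy": 0, "dz": -0.4, "turn": 0}, {"dx": 0, "dy": 0, "dz": -0.4, "turn": 0}]}}

```text
time_s: 14.52
position: [570.2, -253.9, 234.2]
tcp_rot: [0.313, 3.125, -0.0]
contact_force: [-0.4, -0.3, -0.4]
grip_width: 27.8
```

Request:
{"method": "step_arm", "body": {"targets": [{"dx": 0, "dy": 0, "dz": -0.1, "turn": 0}, {"dx": 0, "dy": 0, "dz": -0.2, "turn": 0}, {"dx": 0, "dy": 0, "dz": -0.2, "turn": 0}]}}

```text
time_s: 14.9
position: [570.1, -253.8, 233.9]
tcp_rot: [0.312, 3.124, -0.001]
contact_force: [-4.4, 1.4, 11.1]
grip_width: 27.5
```

Request:
{"method": "step_arm", "body": {"targets": [{"dx": 0, "dy": 0, "dz": 0.12, "turn": 0}, {"dx": 0, "dy": 0, "dz": 0.12, "turn": 0}]}}

```text
time_s: 15.15
position: [570.2, -253.9, 234.0]
tcp_rot: [0.312, 3.125, -0.001]
contact_force: [-2.2, 0.7, 5.9]
grip_width: 27.6
```

Request:
{"method": "step_arm", "body": {"targets": [{"dx": 0, "dy": 0, "dz": 0, "turn": 0}, {"dx": 0, "dy": 0, "dz": 0, "turn": 0}, {"dx": 0, "dy": 0, "dz": 0, "turn": 0}, {"dx": 0, "dy": 0, "dz": 0, "turn": 0}, {"dx": 0, "dy": 0, "dz": 0, "turn": 0}], "grip": 0.5}}

```text
time_s: 15.78
position: [570.0, -253.8, 232.9]
tcp_rot: [-0.313, -3.126, -0.0]
contact_force: [-0.1, -0.6, 0.2]
grip_width: 64.4
```

Request:
{"method": "step_arm", "body": {"targets": [{"dx": 0, "dy": 0, "dz": 1, "turn": 0}, {"dx": 0, "dy": 0, "dz": 3, "turn": 0}, {"dx": 0, "dy": 0, "dz": 6, "turn": 0}, {"dx": 0, "dy": 0, "dz": 10, "turn": 0}, {"dx": 0, "dy": 0, "dz": 14, "turn": 0}, {"dx": 0, "dy": 0, "dz": 14, "turn": 0}]}}

```text
time_s: 16.52
position: [570.5, -254.0, 377.8]
tcp_rot: [0.312, 3.119, -0.004]
contact_force: [-0.1, -0.6, 0.6]
grip_width: 63.7
```

```bash
python3 - <<'E'
from h import *;from plant import manip
d=manip.get_image('side');P=cloud(d)
cv2.imwrite('pics/s2.png',cv2.resize(d['image'][140:340,170:320],None,fx=3,fy=3)[...,::-1])
g=lambda C:(C.max(1)-C.min(1)<22)&(C.max(1)<180)&(C.max(1)>60)
Q,C=box(P,d['image'],180,340,190,320,30,110,g);Q=Q[np.hypot(Q[:,0]-570,Q[:,1]+254)<80]
for l,h in((30,55),(55,80),(92,110)):
    q=Q[(Q[:,2]>l)&(Q[:,2]<h)];print(l,len(q),q.mean(0).round(1),rect(q[:,:2]))
E
python3 st.py
```

```text
30 81 [ 570.3 -266.3   42.7] (array([ 573.9, -265.3]), array([42.2, 18.8]), 15.2)
55 90 [ 569.1 -267.2   67.6] (array([ 573.1, -266.3]), array([42.6, 16.8]), 15.8)
92 157 [ 570.5 -256.7   99.4] (array([ 570.4, -254.4]), array([28.2, 35. ]), 80.5)
time_s 16.575
joint_positions [-0.419  0.315  0.134  1.385  0.    -0.22 ]
position [ 570.262 -253.908  375.378]
tcp_rot [ 3.120e-01  3.122e+00 -2.000e-03]
contact_force [ 0.287  0.238 -0.571]
grip_width 64.208
yaw y 78.58 z [ 0.0038 -0.0017 -1.    ]
```

View pics/s2.png

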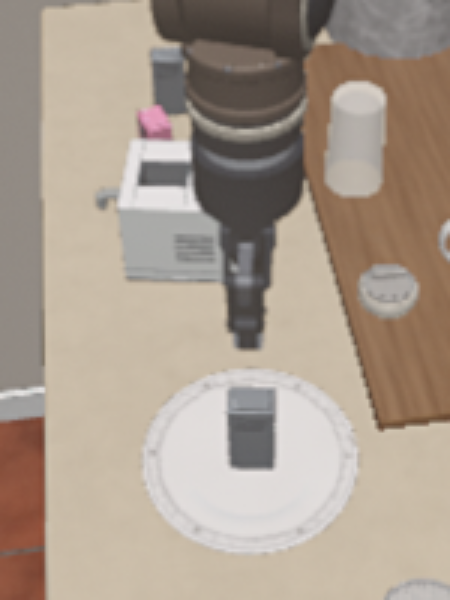

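The used cartridge is upright on the saucer at (570, -254), as seen at (252,425) in this view, and the bay is empty. On to the fresh one.

Request:
{"method": "step_arm", "body": {"targets": [{"dx": -0.1, "dy": 3, "dz": 0, "turn": 0}, {"dx": -0.4, "dy": 8, "dz": 0, "turn": 0}, {"dx": -0.6, "dy": 14, "dz": 0, "turn": 0}, {"dx": -0.9, "dy": 20, "dz": 0, "turn": 1}, {"dx": -1.2, "dy": 26, "dz": 0, "turn": 2}, {"dx": -1.4, "dy": 32, "dz": 0, "turn": 3}, {"dx": -1.7, "dy": 38, "dz": 0, "turn": 4}, {"dx": -2, "dy": 44, "dz": 0, "turn": 5}]}}

```text
time_s: 17.58
position: [549.3, 188.0, 371.9]
tcp_rot: [-0.175, -3.135, 0.001]
contact_force: [1.1, 0.0, 0.1]
grip_width: 63.8
```

Request:
{"method": "step_arm", "body": {"targets": [{"dx": -0.2, "dy": 5, "dz": 0, "turn": 1}, {"dx": -0.3, "dy": 7.8, "dz": -2, "turn": 1.4}, {"dx": -0.3, "dy": 7.8, "dz": -4, "turn": 1.4}, {"dx": -0.3, "dy": 7.8, "dz": -5, "turn": 1.4}, {"dx": -0.3, "dy": 7.8, "dz": -5, "turn": 1.4}]}}

```text
time_s: 18.2
position: [546.7, 263.8, 321.8]
tcp_rot: [-0.138, -3.136, 0.002]
contact_force: [0.5, 0.6, -0.4]
grip_width: 64.0
```

```bash
python3 - <<'E'
from h import *;from plant import manip
d=manip.get_image('side');P=cloud(d)
cv2.imwrite('pics/s3.png',cv2.resize(d['image'][100:240,180:290],None,fx=4,fy=4,interpolation=2)[...,::-1])
g=lambda C:(C.max(1)-C.min(1)<22)&(C.max(1)<180)&(C.max(1)>60)
Q,C=box(P,d['image'],140,200,200,260,15,100,g);Q=Q[np.hypot(Q[:,0]-547,Q[:,1]-260)<40]
for l,h in((15,75),(85,100)):
    q=Q[(Q[:,2]>l)&(Q[:,2]<h)]
    if len(q)>4:print(l,len(q),q.mean(0).round(1),rect(q[:,:2]))
E
python3 st.py
```

```text
15 133 [548.6 252.9  44.6] (array([548.7, 252.8]), array([38.8, 13. ]), 5.0)
85 54 [549.7 260.7  90.3] (array([549.5, 262.7]), array([35.6, 31.6]), 1.5)
time_s 18.25
joint_positions [ 0.449  0.292 -0.012  1.267 -0.     0.538]
position [546.991 263.723 322.842]
tcp_rot [-1.390e-01 -3.138e+00  1.000e-03]
contact_force [ 0.1   -0.307 -0.866]
grip_width 64.009
yaw y 84.94 z [-7.e-04 -4.e-04 -1.e+00]
```

View pics/s3.png

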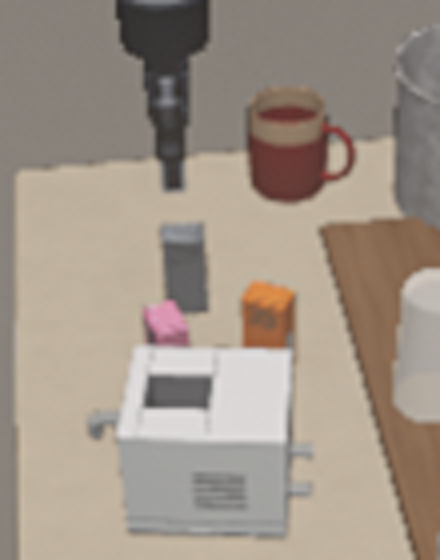

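The gripper (172,180) is lined up above the fresh cartridge (184,265). I'll descend and grasp.

Request:
{"method": "step_arm", "body": {"targets": [{"dx": 0.1, "dy": 0, "dz": -1.5, "turn": 0}, {"dx": 0.1, "dy": 0, "dz": -3.5, "turn": 0}, {"dx": 0.1, "dy": 0, "dz": -5.5, "turn": 0}, {"dx": 0.1, "dy": 0, "dz": -7.5, "turn": 0}, {"dx": 0.1, "dy": 0, "dz": -9, "turn": 0}, {"dx": 0.1, "dy": 0, "dz": -9.9, "turn": 0}, {"dx": 0.1, "dy": 0, "dz": -9.9, "turn": 0}]}}

```text
time_s: 19.12
position: [547.9, 264.1, 223.5]
tcp_rot: [-0.138, -3.138, 0.001]
contact_force: [-0.3, 0.5, -0.1]
grip_width: 64.0
```

Request:
{"method": "step_arm", "body": {"targets": [{"dx": 0, "dy": 0, "dz": 0, "turn": 0}, {"dx": 0, "dy": 0, "dz": 0, "turn": 0}, {"dx": 0, "dy": 0, "dz": 0, "turn": 0}, {"dx": 0, "dy": 0, "dz": 0, "turn": 0}, {"dx": 0, "dy": 0, "dz": 0, "turn": 0}, {"dx": 0, "dy": 0, "dz": 0, "turn": 0}], "grip": -1, "newtons": 30}}

```text
time_s: 19.88
position: [548.3, 264.4, 224.9]
tcp_rot: [0.138, 3.137, 0.001]
contact_force: [-0.0, 0.2, 5.6]
grip_width: 27.9
```

Request:
{"method": "step_arm", "body": {"targets": [{"dx": 0, "dy": 0, "dz": 1, "turn": 0}, {"dx": 0, "dy": 0, "dz": 3, "turn": 0}, {"dx": 0, "dy": 0, "dz": 6, "turn": 0}, {"dx": 0, "dy": 0, "dz": 9, "turn": 0}, {"dx": 0, "dy": 0, "dz": 12, "turn": 0}, {"dx": 0, "dy": 0, "dz": 13.5, "turn": 0}, {"dx": 0, "dy": 0, "dz": 13.5, "turn": 0}]}}

```text
time_s: 20.75
position: [548.2, 264.3, 359.7]
tcp_rot: [0.138, 3.137, 0.001]
contact_force: [0.2, 1.5, -0.7]
grip_width: 27.9
```

```bash
python3 - <<'E'
from h import *;from plant import manip
s=manip.read_state();p=np.array(s['position']);print(p)
g=lambda C:(C.max(1)-C.min(1)<25)&(C.max(1)>60)
for n in('side','top'):
    d=manip.get_image(n);P=cloud(d)
    uv=cv2.projectPoints((p-[0,0,190]).reshape(1,3),cv2.Rodrigues(d['R'])[0],np.array(d['t'],float),d['camera_matrix'],np.array(d['distortion']))[0].ravel().astype(int)
    if n=='side': cv2.imwrite('pics/s4.png',cv2.resize(d['image'][uv[1]-60:uv[1]+50,uv[0]-60:uv[0]+60],None,fx=5,fy=5,interpolation=2)[...,::-1])
    Q,C=box(P,d['image'],max(uv[1]-45,0),uv[1]+45,uv[0]-45,uv[0]+45,125,230,g);Q=Q[np.hypot(Q[:,0]-p[0],Q[:,1]-p[1])<45]
    for l,h in((130,150),(150,170),(170,185)):
        q=Q[(Q[:,2]>l)&(Q[:,2]<h)]
        if len(q)>4:print(n,l,len(q),q.mean(0).round(1),q.min(0).round(1),q.max(0).round(1),rect(q[:,:2]))
E
python3 st.py
```

```text
[548.19049601 264.32139622 359.74817236]
side 130 26 [549.  254.  143.6] [530.2 249.7 137.3] [564.8 258.  149.8] (array([547.6, 254.1]), array([34.4,  8.3]), 2.0)
side 150 56 [548.3 250.7 160.8] [530.3 245.2 150.4] [565.6 255.  169.9] (array([547.9, 250.2]), array([35.3,  9.8]), 2.9)
side 170 36 [549.8 250.3 177.8] [531.7 246.  171. ] [569.9 256.3 184.7] (array([550.8, 251.6]), array([38.3,  9.7]), 2.3)
time_s 20.85
joint_positions [0.449 0.288 0.059 1.343 0.    0.537]
position [547.885 264.152 357.754]
tcp_rot [-1.380e-01 -3.137e+00  1.000e-03]
contact_force [-0.533  0.21  -0.735]
grip_width 28.088
yaw y 84.98 z [-1.5e-03 -7.0e-04 -1.0e+00]
```

View pics/s4.png

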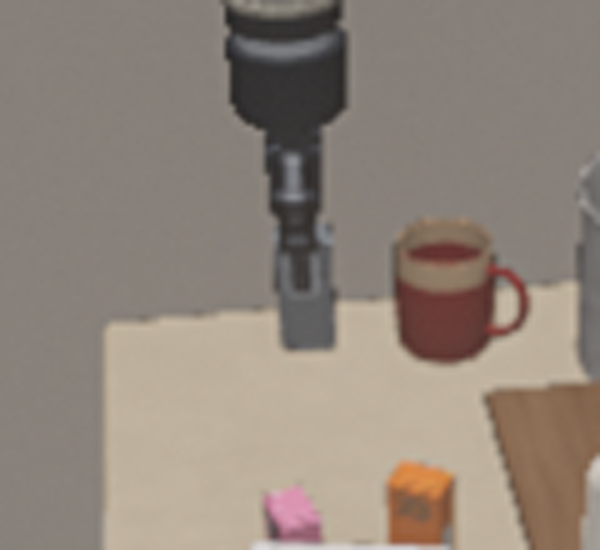

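Held upright at (309,300) in the crop, with about 1.7 N of load. I'll move over the bay and compare positions there.

Request:
{"method": "step_arm", "body": {"targets": [{"dx": -0.2, "dy": -2, "dz": 0.5, "turn": -0.5}, {"dx": -0.5, "dy": -5.5, "dz": 0.5, "turn": -1.5}, {"dx": -1, "dy": -9.5, "dz": 0.5, "turn": -2.5}, {"dx": -1.4, "dy": -13.5, "dz": 0.5, "turn": -4}, {"dx": -1.8, "dy": -17.5, "dz": 0.5, "turn": -5}, {"dx": -2.2, "dy": -21, "dz": 0.2, "turn": -6}, {"dx": -2.45, "dy": -23.9, "dz": 0, "turn": -6.4}, {"dx": -2.45, "dy": -23.9, "dz": 0, "turn": -6.4}]}}

```text
time_s: 21.85
position: [522.6, 22.9, 358.4]
tcp_rot: [-0.318, -3.124, 0.001]
contact_force: [0.3, 1.0, -0.6]
grip_width: 28.1
```

Request:
{"method": "step_arm", "body": {"targets": [{"dx": 0, "dy": 0, "dz": 0, "turn": 0}, {"dx": 0, "dy": 0, "dz": 0, "turn": 0}]}}

```text
time_s: 22.1
position: [523.5, 25.8, 358.9]
tcp_rot: [-0.311, -3.126, -0.0]
contact_force: [0.1, -0.5, -0.6]
grip_width: 28.1
```

```bash
python3 st.py; python3 - <<'E'
from h import *;from plant import manip
p=np.array(manip.read_state()['position'])
d=manip.get_image('side');P=cloud(d)
cv2.imwrite('pics/s5.png',cv2.resize(d['image'][120:240,190:270],None,fx=6,fy=5,interpolation=2)[...,::-1])
# front (-y) face of held cartridge: centre measured along the unit's x axis, per height band; fingers likewise
a=np.radians(-11.4);ex=np.array([np.cos(a),np.sin(a)]);ey=np.array([-ex[1],ex[0]])
Q,C=box(P,d['image'],100,240,190,270,128,290);L=np.c_[(Q[:,:2]-p[:2])@ex,(Q[:,:2]-p[:2])@ey,Q[:,2]]
m=np.hypot(L[:,0],L[:,1])<60;L=L[m];C=C[m]
for z in range(130,290,10):
    q=L[(abs(L[:,2]-z)<5)&(L[:,1]<0)]
    if len(q)>2:print(z,len(q),'x',np.percentile(q[:,0],[0,8,92,100]).round(1),'y',np.median(q[:,1]).round(1))
E
```

```text
time_s 22.1
joint_positions [ 0.049  0.128 -0.137  1.306  0.     0.248]
position [523.481  25.759 358.869]
tcp_rot [-0.311 -3.126 -0.   ]
contact_force [ 0.147 -0.457 -0.576]
grip_width 28.066
yaw y 78.63 z [-2.e-04  1.e-04 -1.e+00]
140 13 x [-19.  -16.1  13.5  16.3] y -12.0
150 37 x [-18.9 -15.9  17.4  19.6] y -12.3
160 41 x [-20.9 -16.9  18.9  19.9] y -11.9
170 34 x [-19.8 -17.   16.   19.5] y -11.9
180 37 x [-19.6 -16.4  15.8  18.7] y -11.4
190 19 x [-15.4 -13.6  17.7  19. ] y -13.4
200 36 x [-17.4 -14.5  19.   19.6] y -15.1
210 38 x [-16.6 -10.5  17.1  19.6] y -19.2
220 30 x [-8.8 -5.1 19.5 20.1] y -11.9
230 6 x [10.2 10.6 16.2 17.3] y -13.4
240 28 x [-10.4  -7.3  10.   11. ] y -43.7
250 15 x [-11.3  -8.8  10.3  12.8] y -49.4
260 40 x [-13.8  -9.6  14.9  15.3] y -48.4
270 28 x [-13.9 -13.1  14.9  17.7] y -24.4
280 30 x [-18.9 -15.9  16.6  19.2] y -20.6
```

View pics/s5.png

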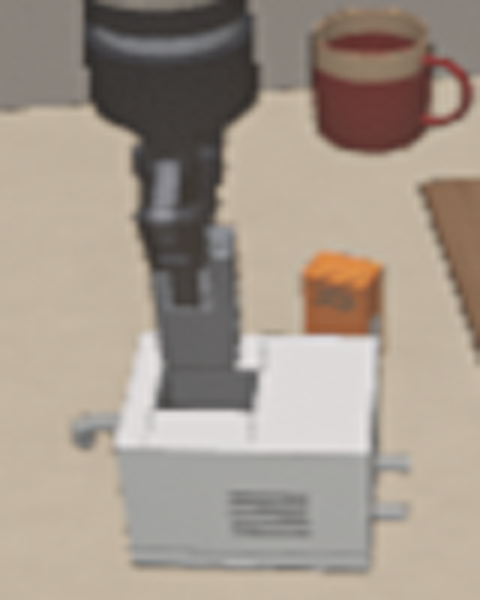

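The cartridge is centred on the tool within about 1 mm and hangs over the bay (205,385). I'll insert it.

Request:
{"method": "step_arm", "body": {"targets": [{"dx": 0, "dy": -0.05, "dz": -1, "turn": 0}, {"dx": 0, "dy": -0.05, "dz": -2, "turn": 0}, {"dx": 0, "dy": -0.05, "dz": -2.5, "turn": 0}, {"dx": 0, "dy": -0.05, "dz": -2.8, "turn": 0}, {"dx": 0, "dy": -0.05, "dz": -3.1, "turn": 0}, {"dx": 0, "dy": -0.05, "dz": -3.4, "turn": 0}, {"dx": 0, "dy": -0.05, "dz": -3.4, "turn": 0}]}}

```text
time_s: 23.02
position: [523.5, 24.7, 324.9]
tcp_rot: [-0.313, -3.126, 0.0]
contact_force: [-0.5, -0.0, -1.2]
grip_width: 28.2
```

Request:
{"method": "step_arm", "body": {"targets": [{"dx": 0, "dy": 0, "dz": -0.4, "turn": 0}, {"dx": 0, "dy": 0, "dz": -0.8, "turn": 0}, {"dx": 0, "dy": 0, "dz": -0.8, "turn": 0}]}}

```text
time_s: 23.4
position: [523.4, 24.7, 316.5]
tcp_rot: [-0.312, -3.125, 0.0]
contact_force: [0.4, 0.7, -0.7]
grip_width: 27.8
```

No contact; it is about 17 mm in. Continuing down to the sled.

Request:
{"method": "step_arm", "body": {"targets": [{"dx": 0, "dy": 0, "dz": -0.5, "turn": 0}, {"dx": 0, "dy": 0, "dz": -1, "turn": 0}, {"dx": 0, "dy": 0, "dz": -1.5, "turn": 0}, {"dx": 0, "dy": 0, "dz": -1.8, "turn": 0}, {"dx": 0, "dy": 0, "dz": -1.8, "turn": 0}]}}

```text
time_s: 24.02
position: [523.5, 24.7, 298.7]
tcp_rot: [-0.313, -3.126, 0.0]
contact_force: [0.2, 0.0, -0.9]
grip_width: 28.0
```

Request:
{"method": "step_arm", "body": {"targets": [{"dx": 0, "dy": 0, "dz": -0.3, "turn": 0}, {"dx": 0, "dy": 0, "dz": -0.5, "turn": 0}, {"dx": 0, "dy": 0, "dz": -0.5, "turn": 0}]}}

```text
time_s: 24.4
position: [523.6, 24.7, 294.3]
tcp_rot: [0.313, 3.126, 0.0]
contact_force: [-0.8, -0.1, 2.3]
grip_width: 27.9
```

It has met the sled. I'll release, rise, shut the fingers, then look.

Request:
{"method": "step_arm", "body": {"targets": [{"dx": 0, "dy": 0, "dz": 0, "turn": 0}, {"dx": 0, "dy": 0, "dz": 0, "turn": 0}, {"dx": 0, "dy": 0, "dz": 0, "turn": 0}, {"dx": 0, "dy": 0, "dz": 0, "turn": 0}, {"dx": 0, "dy": 0, "dz": 0, "turn": 0}], "grip": 0.4}}

```text
time_s: 25.02
position: [523.5, 24.7, 294.0]
tcp_rot: [-0.313, -3.126, 0.0]
contact_force: [0.2, 0.6, -0.3]
grip_width: 59.7
```

Request:
{"method": "step_arm", "body": {"targets": [{"dx": 0, "dy": 0, "dz": 1, "turn": 0}, {"dx": 0, "dy": 0, "dz": 3, "turn": 0}, {"dx": 0, "dy": 0, "dz": 5, "turn": 0}, {"dx": 0, "dy": 0, "dz": 6.5, "turn": 0}, {"dx": 0, "dy": 0, "dz": 7.5, "turn": 0}, {"dx": 0, "dy": 0, "dz": 7.5, "turn": 0}]}}

```text
time_s: 25.78
position: [523.7, 24.7, 369.7]
tcp_rot: [0.313, 3.125, 0.0]
contact_force: [-0.5, -0.8, 0.6]
grip_width: 59.8
```

Request:
{"method": "step_arm", "body": {"targets": [{"dx": 0, "dy": 0.05, "dz": 0, "turn": 0}, {"dx": 0, "dy": 0.05, "dz": 0, "turn": 0}, {"dx": 0, "dy": 0.05, "dz": 0, "turn": 0}, {"dx": 0, "dy": 0.05, "dz": 0, "turn": 0}, {"dx": 0, "dy": 0.05, "dz": 0, "turn": 0}, {"dx": 0, "dy": 0.05, "dz": 0, "turn": 0}], "grip": -1}}

```text
time_s: 26.52
position: [523.5, 25.2, 369.0]
tcp_rot: [0.312, 3.126, -0.0]
contact_force: [0.8, -0.2, 0.7]
grip_width: -0.1
```

```bash
python3 look.py s6 140 245 180 300; python3 st.py
```

```text
153 (array([523.6,  22.8]), array([26.2, 37.1]), 84.2) [157.  160.7 162.  162.9 164. ]
time_s 26.575
joint_positions [ 0.048  0.126 -0.117  1.327  0.     0.247]
position [523.53   25.226 369.   ]
tcp_rot [0.313 3.126 0.   ]
contact_force [ 0.104 -0.947 -0.34 ]
grip_width -0.348
yaw y 78.58 z [ 0.  0. -1.]
```

Same raised height as before (160 mm). I'll press, with the buffer known to be at about 294.5.

Request:
{"method": "step_arm", "body": {"targets": [{"dx": 0, "dy": 0, "dz": -1.5, "turn": 0}, {"dx": 0, "dy": 0, "dz": -2.8, "turn": 0}, {"dx": 0, "dy": 0, "dz": -3.3, "turn": 0}, {"dx": 0, "dy": 0, "dz": -3.6, "turn": 0}, {"dx": 0, "dy": 0, "dz": -3.9, "turn": 0}, {"dx": 0, "dy": 0, "dz": -4.2, "turn": 0}, {"dx": 0, "dy": 0, "dz": -4.5, "turn": 0}, {"dx": 0, "dy": 0, "dz": -4.5, "turn": 0}]}}

```text
time_s: 27.58
position: [523.5, 25.2, 323.9]
tcp_rot: [-0.313, -3.126, 0.0]
contact_force: [-1.1, 0.7, 4.0]
grip_width: 0.0
```

Request:
{"method": "step_arm", "body": {"targets": [{"dx": 0, "dy": 0, "dz": -0.3, "turn": 0}, {"dx": 0, "dy": 0, "dz": -0.6, "turn": 0}, {"dx": 0, "dy": 0, "dz": -0.9, "turn": 0}, {"dx": 0, "dy": 0, "dz": -1.2, "turn": 0}, {"dx": 0, "dy": 0, "dz": -1.5, "turn": 0}, {"dx": 0, "dy": 0, "dz": -1.8, "turn": 0}, {"dx": 0, "dy": 0, "dz": -2.1, "turn": 0}, {"dx": 0, "dy": 0, "dz": -2.1, "turn": 0}]}}

```text
time_s: 28.58
position: [523.5, 25.2, 302.9]
tcp_rot: [0.313, 3.126, 0.0]
contact_force: [-2.1, -0.7, 6.6]
grip_width: 0.3
```

Request:
{"method": "step_arm", "body": {"targets": [{"dx": 0, "dy": 0, "dz": -0.2, "turn": 0}, {"dx": 0, "dy": 0, "dz": -0.4, "turn": 0}, {"dx": 0, "dy": 0, "dz": -0.6, "turn": 0}, {"dx": 0, "dy": 0, "dz": -0.7, "turn": 0}, {"dx": 0, "dy": 0, "dz": -0.7, "turn": 0}]}}

```text
time_s: 29.2
position: [523.6, 25.2, 296.2]
tcp_rot: [0.312, 3.126, 0.0]
contact_force: [-0.4, 0.9, 6.4]
grip_width: -0.1
```

Request:
{"method": "step_arm", "body": {"targets": [{"dx": 0, "dy": 0, "dz": -0.05, "turn": 0}, {"dx": 0, "dy": 0, "dz": -0.1, "turn": 0}, {"dx": 0, "dy": 0, "dz": -0.1, "turn": 0}]}}

```text
time_s: 29.58
position: [523.6, 25.2, 295.2]
tcp_rot: [0.313, 3.125, 0.0]
contact_force: [-2.0, -0.2, 7.8]
grip_width: 0.4
```

Request:
{"method": "step_arm", "body": {"targets": [{"dx": 0, "dy": 0, "dz": -0.05, "turn": 0}, {"dx": 0, "dy": 0, "dz": -0.1, "turn": 0}, {"dx": 0, "dy": 0, "dz": -0.1, "turn": 0}]}}

```text
time_s: 29.95
position: [523.6, 25.3, 294.5]
tcp_rot: [0.312, 3.125, 0.0]
contact_force: [-2.3, -0.6, 8.4]
grip_width: -0.1
```

Request:
{"method": "step_arm", "body": {"targets": [{"dx": 0, "dy": 0, "dz": -0.05, "turn": 0}, {"dx": 0, "dy": 0, "dz": -0.08, "turn": 0}, {"dx": 0, "dy": 0, "dz": -0.08, "turn": 0}]}}

```text
time_s: 30.32
position: [523.7, 25.3, 294.2]
tcp_rot: [0.312, 3.124, 0.001]
contact_force: [-2.8, 0.3, 11.2]
grip_width: -0.2
```

The buffer is felt at 11 N. I'll let the cartridge rise freely, retract and check.

Request:
{"method": "step_arm", "body": {"targets": [{"dx": 0, "dy": 0, "dz": 0.5, "turn": 0}, {"dx": 0, "dy": 0, "dz": 1.5, "turn": 0}, {"dx": 0, "dy": 0, "dz": 3, "turn": 0}, {"dx": 0, "dy": 0, "dz": 5, "turn": 0}, {"dx": 0, "dy": 0, "dz": 8, "turn": 0}, {"dx": 0, "dy": 0, "dz": 12, "turn": 0}, {"dx": 0, "dy": 0, "dz": 15, "turn": 0}, {"dx": 0, "dy": 0, "dz": 15, "turn": 0}]}}

```text
time_s: 31.32
position: [523.9, 25.2, 445.9]
tcp_rot: [0.312, 3.122, 0.001]
contact_force: [0.1, -0.4, 0.3]
grip_width: 0.3
```

```bash
python3 look.py s7 140 340 180 300; python3 - <<'E'
import cv2,pickle,numpy as np;from h import *
a=cv2.imread('pics/s7.png');cv2.imwrite('pics/s7b.png',cv2.resize(a,(360,600)))
d=pickle.load(open('ds.pkl','rb'));P=cloud(d)
g=lambda C:(C.max(1)-C.min(1)<22)&(C.max(1)<180)&(C.max(1)>60)
Q,C=box(P,d['image'],180,340,190,320,92,110,g);Q=Q[np.hypot(Q[:,0]-570,Q[:,1]+254)<80];print('used',len(Q),rect(Q[:,:2]),Q.mean(0))
p0=pickle.load(open('d0.pkl','rb'))['side']['image'].astype(int)
for n,(r,c) in dict(glass=(185,289),timer=(237,299),mug=(137,253),tin=(353,312)).items():
    print(n,abs(d['image'][r-12:r+12,c-8:c+8].astype(int)-p0[r-12:r+12,c-8:c+8]).mean().round(1))
E
python3 st.py
```

```text
116 (array([524.6,  24.8]), array([29.6, 37.5]), 80.2) [140.2 142.6 143.3 143.7 144.6]
used 161 (array([ 570.2, -254.8]), array([28.6, 36.8]), 77.1) [ 570.20161122 -257.00218433   99.6688808 ]
glass 1.4
timer 1.2
mug 0.8
tin 1.5
time_s 31.375
joint_positions [ 0.048  0.128  0.049  1.49  -0.     0.247]
position [523.777  25.217 444.115]
tcp_rot [0.312 3.124 0.   ]
contact_force [0.415 0.071 0.622]
grip_width 0.319
yaw y 78.58 z [ 1.9e-03  1.0e-04 -1.0e+00]
```

View pics/s7b.png

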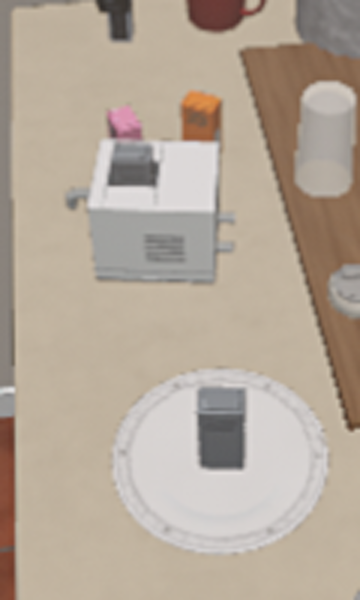

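The fresh cartridge is caught with its top at about 140 mm (133,162). The used one is upright on the saucer (222,428), and the bystanders have not moved.

```bash
python3 -c "
from plant import manip;print(manip.job_done())"
```

```text
the job is handed in; nothing more can be done
None
```

The cartridge is changed and the job is handed in at about 31 s of the 72 s allowed; the interface gives no verdict, so what follows is from my own checks.

- **Used cartridge:** I pressed it to the rubber stop, and it rose by itself to a top height of about 160 mm. I then lifted it out and stood it on the saucer. The last check put its top centre at (570, -255), about 1 mm from the saucer's middle, with its top level at about 99 mm as expected.
- **Fresh cartridge:** I put it in the bay and pressed it to the rubber stop. The last check put its top at about 140 mm, which is the caught height, and its centre within about 2 mm of the bay's axis.
- **Forces:** both presses ended at about 11 N. While setting the used cartridge down, the force at the wrist also briefly reached about 11 N.
- **Surroundings:** the glass, timer, mug and tin look unmoved (patches of the first and last pictures match), and the gripper ended well clear of everything.

One check disagreed. The fresh cartridge's angle read about 0° from the top view and about -7° from the side view, so I gripped it at about -5°. It went into the bay without any contact until it met the sled.

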